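# Roll the edge strip of a tempering slab home

### The arm

A 7-joint arm with a two-finger parallel gripper is mounted at the origin on the work surface. World frame = base frame: x ahead of the robot, y to its left, z up, the work surface at z = 0. Lengths are in m, angles in rad, forces in N, time in s.
With the tool pointing down it reaches from about 0.4 to 0.85 m from the base axis. Payload 10.4 kg.
Tool frame: the origin (TCP) lies at the very end of the fingers, on their centre line; the grasp point (between the pads) lies 19 mm behind it; z points along the fingers, y is the direction in which the jaws open and shut (so a half turn about z gives the same grasp; the last joint's range is limited). The gripper opens to 85 mm and grips with 20 to 120 N. Pads are 22 mm wide; open, the fingers measure 114 mm over their backs; the gripper's body (76 mm by 85 mm) begins 54 mm behind the grasp point. The pads swing forward as they close: fully open they stand 13 mm farther back than shut.
Start: joints at [1.278, 0.332, -0.065, 1.46, 0.022, 1.35, -0.088], TCP at [0.167, -0.602, 0.231] pointing down, gripper open.
Joint ranges: [-2.6, 2.6], [-0.5, 2.12], [-1.47, 1.34], [0.16, 2.42], [-1.27, 4.41], [0.06, 2.06], [-2.6, 2.6]. Speed limits (rad/s): [2.22, 2.22, 2.79, 2.79, 3.14, 3.14, 3.14].

### API

Orientations are given as a unit quaternion [x, y, z, w].
In Python, from workcell import get_obs, camera, camera_info, hand_in gives the robot as it stands.
- The arm moves only by the tool move_arm, never from a script. Its argument "moves" is a list of rows, each a list of 3 entries, a list of its own where there are three numbers: the shift along the tool's x, y, z in units of 25 mm (1.0 is 25 mm), then the turn, a rotation vector about the tool's x, y, z in degrees, then the opening, from 0 (shut) to 1 (fully open). A call has 1 to 5 rows; each row shifts and turns the commanded pose from where the row before left it, along the tool's axes as they then stand; what a row does not reach is not made up. A row lasts 1/8 s, in which the tool goes at most 62.5 mm and 10.7 degrees, less where a joint would pass 70% of its speed; a pose out of reach is approached as far as the arm can. A call is refused whole if a number of a shift passes 1 or a number of a turn 10.7, either way. A call with a gripper value outside its range is refused whole. The fingers move at their own pace and stop on an object; "squeeze" is the grip in N (left out, the last holds). Time passes only in rows, so rows that do not move let the fingers close. It gives the time, the measured TCP pose, the force and the opening at its end, in the units of the state.
- get_obs(): the state, without advancing time (a new reading comes with each control period).
- camera(name): name is "scene" or "top"; returns the picture (400x640x3 uint8, red, green, blue); there is no depth.
- camera_info(name): a dict with "fx", "fy", "cx", "cy" (pixels), "origin" and "rotation" of the camera in the world. Camera axes: x right, y down, z forward; pixel columns grow to the right and rows downward; lengths in m; the calibration is good to about 2 mm. A picture is of the moment at which its call begins. camera_info takes no time and is no camera call.
- hand_in(): hands the job in, once; it reports no verdict.
The state is a dict: "clock": time; "joint_pos": joint angles; "joint_velocities": joint speeds; "tau": joint torques, N m; "position": TCP position; "ee_rot": TCP orientation; "ft_force": force on the tool from outside, world axes, zero at the start; "torque": the same for the moment, N m; "grip_width": opening from 0.0 (shut) to 1.0 (fully open).
Only numpy, scipy, OpenCV 4.12 (cv2) and the standard library are available. Lean on these libraries where they do the work, as an engineer would, in place of code of your own. Each camera call takes 0.05 s, during which the arm holds its last target. There are 200 camera calls.

### The job

Take the hand roller from its rest and roll the blue edge strip of the marble slab down flat into its slot with firm, even pressure, working from the end that is already tucked in along to the loose end. The slab's height and slope on its levelling screws are not known exactly and too much force crushes the strip, so go by feel, and keep the gripper itself off slab and strip. Then stand the roller back upright in its rest; leave the bonbons, the jar on the bench and the palette knife where they are.

Things in the scene. Friction and masses are not known exactly. Their poses are not given: they have to be found in the camera images.
- roller: Hand roller, 0.4 kg, 121 mm tall, at the start upright in its rest. Origin: lowest point of the wheel; z up through the handle, x the rolling direction, y the axle. Black rubber wheel, 44 mm diameter, 30 mm wide, free to turn in a steel fork (16 mm in x, 40 mm in y). On top of the fork a flat steel cross plate, 30 mm in x by 70 mm in y, 51 to 56 mm above the origin.
- handle (a point): Middle of the roller's upright wooden handle, 91 mm straight above the roller's origin. The handle has flat sides: 26 mm along the roller's x, 44 mm along its y. It reaches from 61 to 121 mm above the origin, 5 mm clear above the cross plate. Grip it firmly across x, in line with the rolling, so that it does not tip in the fingers when the strip drags on the wheel.
- rest: White plastic rest, fixed. Origin: centre of its underside, z up. Two upright cheeks, 26 to 38 mm either side in y, 56 mm long in x, tops 61 mm up; the fork hangs between them and the cross plate lies on their tops, between end stops (6 mm high, 44 mm apart in x). Parked: the roller's origin is 10 mm straight above this origin, same yaw (or half round), about 6 mm of play each way.
- stand: Low stainless frame, 275 mm (x) by 360 mm (y), fixed; origin: centre of its underside, z up. It carries a white marble slab (top about 58 mm up) with a clear bonbon mould on its +x half (22 mm higher). The aluminium edge rail on the slab's long side facing -x has a slot for the blue strip, whose middle line lies at x = -113 mm and runs from y = -120 mm (tucked end) to +120 mm (loose end).
- strip_start (a point): Tucked end of the strip: where the top of the seated strip's middle line would be at y = -120 mm of the stand with the slab level and at its middle height, 61.5 mm above the bench. A fixed aluminium end piece, 20 mm wide and 21 mm long, level with the seated strip, continues the line beyond each end of the strip.
- strip_end (a point): Loose end: the same point at y = +120 mm. The slab on its levelling screws is neither level nor at this height: it is raised or lowered by an unknown 0 to 11 mm, and tipped by an unknown 0 to 1.8 degrees either way about the stand's line y = 0, so that the strip rises or falls evenly along y, up to 8 mm over its length. No measured pose contains this: find it by feel.
- strip1 (a joint): How far (m) length 1 of 12 of the hard blue strip (20 mm each, centred at y = -110 mm of the stand) stands proud of its seated place: 0 = fully home. Lengths 1 and 2 are home at the start; the others stand up, more and more towards length 12. The flange is 16 mm wide and 3.5 mm thick. A length stays where it is pressed to.
- strip2 (a joint): How far (m) length 2 of 12 of the hard blue strip (20 mm each, centred at y = -90 mm of the stand) stands proud of its seated place: 0 = fully home.
- strip3 (a joint): How far (m) length 3 of 12 of the hard blue strip (20 mm each, centred at y = -70 mm of the stand) stands proud of its seated place: 0 = fully home.
- strip4 (a joint): How far (m) length 4 of 12 of the hard blue strip (20 mm each, centred at y = -50 mm of the stand) stands proud of its seated place: 0 = fully home.
- strip5 (a joint): How far (m) length 5 of 12 of the hard blue strip (20 mm each, centred at y = -30 mm of the stand) stands proud of its seated place: 0 = fully home.
- strip6 (a joint): How far (m) length 6 of 12 of the hard blue strip (20 mm each, centred at y = -10 mm of the stand) stands proud of its seated place: 0 = fully home.
- strip7 (a joint): How far (m) length 7 of 12 of the hard blue strip (20 mm each, centred at y = 10 mm of the stand) stands proud of its seated place: 0 = fully home.
- strip8 (a joint): How far (m) length 8 of 12 of the hard blue strip (20 mm each, centred at y = 30 mm of the stand) stands proud of its seated place: 0 = fully home.
- strip9 (a joint): How far (m) length 9 of 12 of the hard blue strip (20 mm each, centred at y = 50 mm of the stand) stands proud of its seated place: 0 = fully home.
- strip10 (a joint): How far (m) length 10 of 12 of the hard blue strip (20 mm each, centred at y = 70 mm of the stand) stands proud of its seated place: 0 = fully home.
- strip11 (a joint): How far (m) length 11 of 12 of the hard blue strip (20 mm each, centred at y = 90 mm of the stand) stands proud of its seated place: 0 = fully home.
- strip12 (a joint): How far (m) length 12 of 12 of the hard blue strip (20 mm each, centred at y = 110 mm of the stand) stands proud of its seated place: 0 = fully home. It stands 3.6 to 4.6 mm up at the start. Pressing one length down takes 12 N; the wheel, bearing on two or climbing the step to the next, needs 15 to 20 N. More than 32 N crushes the strip.
- wheel (a joint): Angle (rad) that the roller's wheel has turned in its fork; 22 mm of rolling makes 1 rad.
- jar3: Empty six-sided glass jar, 68 mm wide, 92 mm tall, on the bench; origin: centre of its underside. Leave alone.
- bonbon1: Dark chocolate bonbon, 30 x 24 x 15 mm, on the baking paper; origin: centre of its underside. Leave alone.
- bonbon2: Another such bonbon. Leave alone.
- bonbon3: Another such bonbon. Leave alone.
- palette_knife: Palette knife lying on the bench between the robot and the rest, low and flat. Leave alone.
Mind the look-alikes: they are no part of the job. What is shaped like the rest but green is not meant. Of the things that look like the roller, the larger one is meant.

How it is judged:
By the outcome, as a careful person would: the job done as asked, in the order asked, and still so for the second after the job is handed in, with the robot touching nothing.
It also fails if it takes over 72 s, if anything falls off the work surface, if the arm or the gripper's body presses on something with over 40 N, if the wrist force passes 120 N, or if a joint passes its speed limit or range.

## Working session

There is one attempt and no reset: what is moved stays moved. The work goes in short steps, Python scripts to look and compute and a tool call to move; the robot and the scene stay as the last step left them, time stands still between calls to the robot, and variables do not carry over. Pictures are saved under pics/ and viewed, about 8 in all and at most 12, crops included, and the job is handed in when it is done.

Besides the shell and the picture viewer there is one more tool, called in YAML: its name, and indented under it one key for each argument. move_arm: Moves the arm, as the interface text tells. Its arguments: {"type":"object","properties":{"moves":{"type":"array","items":{"type":"array"}},"squeeze":{"type":"number"}},"required":["moves"]}

```bash
mkdir -p pics; ls
python3 - <<'E'
from workcell import *
import cv2
for n in("scene","top"):
    cv2.imwrite(f"pics/{n}0.png",camera(n)[:,:,::-1]); i=camera_info(n); print(n,i)
print(get_obs())
E
```

```text
pics
scene {'fx': 443.4118635785246, 'fy': 443.4118635785246, 'cx': 316.7612875301534, 'cy': 197.40914155926075, 'origin': array([1.0921047 , 0.38562617, 0.86666848]), 'rotation': array([ 0.37858081,  0.84227844, -0.35395232, -0.14819366])}
top {'fx': 430.9357521579218, 'fy': 430.9357521579218, 'cx': 313.2756434731347, 'cy': 194.10814466315682, 'origin': array([ 0.33458236, -0.1676749 ,  1.2852426 ]), 'rotation': array([ 0.70884926, -0.70107998,  0.04958114, -0.05967668])}
{'clock': 0.1, 'joint_pos': array([ 1.27837355,  0.33280035, -0.0646936 ,  1.46085983,  0.02161234,
        1.34991385, -0.08849835]), 'joint_velocities': array([-0.00064727, -0.00042572, -0.00074966, -0.00207601, -0.00059231,
       -0.00173718,  0.00132113]), 'tau': array([ 1.55065711e-03, -6.26745772e+01,  4.92963928e-02, -3.92432427e+01,
        1.63774478e-02,  6.98276359e-03,  1.12366022e-04]), 'position': array([ 0.16649821, -0.60206023,  0.23059949]), 'ee_rot': array([ 9.90911866e-01,  1.34511189e-01, -1.22566700e-04, -6.30995352e-04]), 'ft_force': array([ 0.74658301, -0.04833469,  0.54784535]), 'torque': array([ 0.00196736, -0.01130251, -0.05646027]), 'grip_width': 1.0005347670478701}
```

View pics/scene0.png

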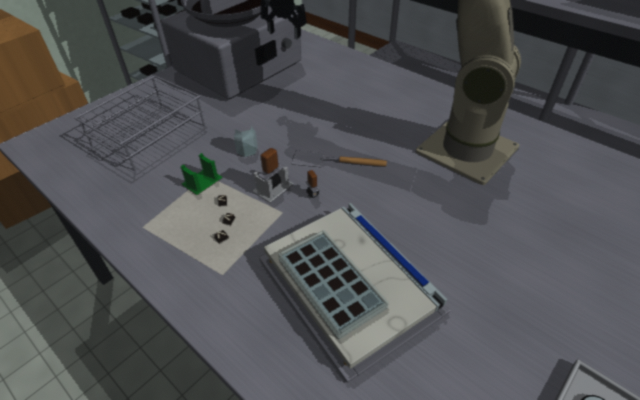

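View pics/top0.png

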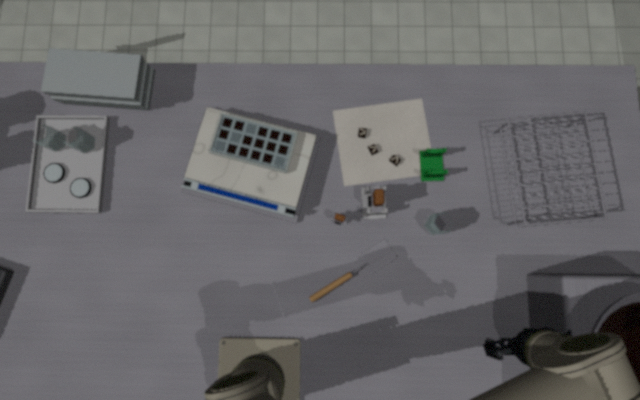

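The top view shows the stand at about (250,165) with its blue strip from (200,188) to (285,210). The white rest and large roller are at (376,200), the small look-alike at (340,217), and the green rest at (432,165). Next I'll zoom and measure.

```bash
cat > h.py <<'E'
import numpy as np, cv2
from scipy.spatial.transform import Rotation as R
from workcell import *
def ray(n,uv):
    i=camera_info(n); uv=np.atleast_2d(uv).astype(float)
    d=np.c_[(uv[:,0]-i['cx'])/i['fx'],(uv[:,1]-i['cy'])/i['fy'],np.ones(len(uv))]
    return np.array(i['origin']),R.from_quat(i['rotation']).apply(d)
def plane(n,uv,z):
    o,d=ray(n,uv); return o+d*((z-o[2])/d[:,2])[:,None]
def proj(n,p):
    i=camera_info(n); q=R.from_quat(i['rotation']).inv().apply(np.atleast_2d(p)-i['origin'])
    return np.c_[q[:,0]/q[:,2]*i['fx']+i['cx'],q[:,1]/q[:,2]*i['fy']+i['cy']]
def tri(uv1,uv2):
    A=[];b=[]
    for n,uv in(("scene",uv1),("top",uv2)):
        o,d=ray(n,uv); d=d[0]/np.linalg.norm(d[0]); P=np.eye(3)-np.outer(d,d); A.append(P); b.append(P@o)
    x,r,*_=np.linalg.lstsq(np.vstack(A),np.hstack(b),rcond=None); return x,r**.5
E
python3 - <<'E'
from h import *
im={n:cv2.imread(f"pics/{n}0.png") for n in("scene","top")}
for n in im:
    hsv=cv2.cvtColor(im[n],cv2.COLOR_BGR2HSV)
    for nm,lo,hi in(("blue",(105,140,60),(125,255,255)),("brown",(3,110,50),(18,255,255))):
        m=cv2.inRange(hsv,lo,hi); k,l,s,c=cv2.connectedComponentsWithStats(m)
        for j in range(1,k):
            if s[j,4]>25: 
                pts=np.argwhere(l==j)[:,::-1].astype(np.float32)
                print(n,nm,s[j],c[j].round(1),cv2.boxPoints(cv2.minAreaRect(pts)).round(1).tolist())
a=cv2.resize(im["scene"][125:225,220:340],None,fx=5,fy=5,interpolation=cv2.INTER_CUBIC)
b=cv2.resize(im["top"][170:240,325:395],None,fx=7,fy=7,interpolation=cv2.INTER_CUBIC)
cv2.imwrite("pics/r_s.png",cv2.convertScaleAbs(a,alpha=1.5))
cv2.imwrite("pics/r_t.png",cv2.convertScaleAbs(b,alpha=1.5))
E
```

```text
scene blue [357 216  71  70 557] [392.6 250.9] [[356.0, 218.0], [360.0, 214.0], [427.5, 281.5], [423.5, 285.5]]
scene brown [   0   10   87  133 6617] [30.1 80.4] [[-0.0, 10.0], [86.0, 10.0], [86.0, 142.0], [0.0, 142.0]]
scene brown [262 149  16  24 246] [270.4 159.4] [[260.6000061035156, 151.8000030517578], [274.1000061035156, 147.3000030517578], [281.0, 168.0], [267.5, 172.5]]
scene brown [  0 152  20  29 309] [  6.3 167.9] [[0.0, 180.0], [0.0, 152.0], [19.0, 152.0], [19.0, 180.0]]
scene brown [340 157  46   9 240] [363.  160.9] [[339.6000061035156, 161.3000030517578], [340.1000061035156, 156.0], [385.3999938964844, 160.3000030517578], [384.79998779296875, 165.6999969482422]]
scene brown [308 171   8  16  67] [312.6 177.1] [[307.5, 171.60000610351562], [312.8999938964844, 169.5], [318.3999938964844, 183.89999389648438], [313.0, 186.0]]
top blue [199 185  78  24 298] [236.8 196.2] [[198.3000030517578, 187.6999969482422], [199.3000030517578, 184.0], [276.5, 205.10000610351562], [275.5, 208.8000030517578]]
top brown [374 190  10  15 140] [378.3 197. ] [[374.0, 190.0], [383.0, 190.0], [383.0, 204.0], [374.0, 204.0]]
top brown [335 214  10   7  46] [339.6 217.2] [[334.6000061035156, 217.8000030517578], [337.20001220703125, 212.60000610351562], [344.79998779296875, 216.39999389648438], [342.20001220703125, 221.60000610351562]]
top brown [311 273  40  27 200] [330.1 286.9] [[309.8999938964844, 297.29998779296875], [348.79998779296875, 272.1000061035156], [351.29998779296875, 276.1000061035156], [312.3999938964844, 301.20001220703125]]
```

View pics/r_s.png

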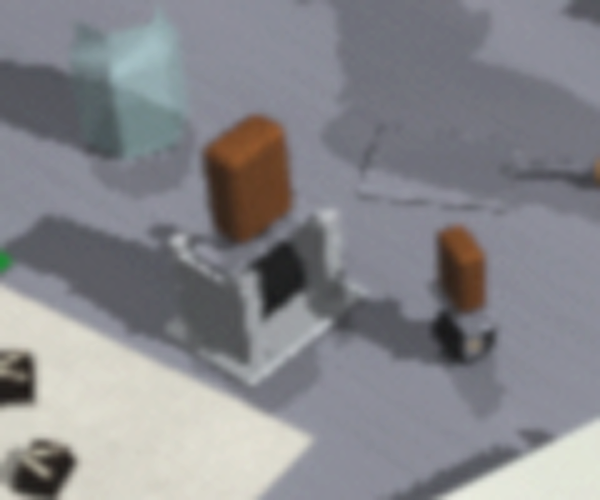

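View pics/r_t.png

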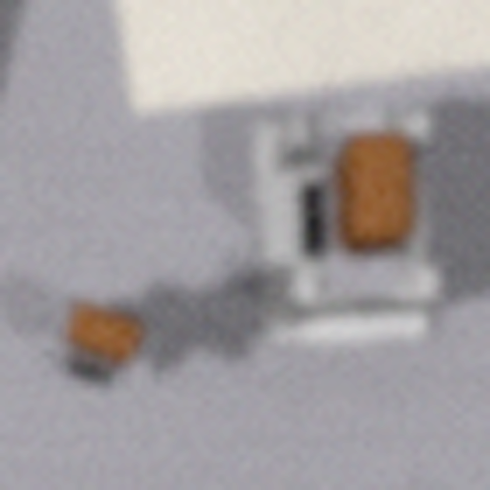

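The crops show the handle's wide side running along image-vertical (about world x), so the roller's x is about world y. The white rest is square to it and the palette knife is well clear. I'll fit edges at subpixel accuracy.

```bash
cat > m.py <<'E'
from h import *
im={n:np.mean([camera(n)[:,:,::-1].astype(float) for _ in range(3)],0) for n in("scene","top")}
def cross(prof,thr):
    k=np.where((prof[:-1]>thr)!=(prof[1:]>thr))[0]; return k+(thr-prof[k])/(prof[k+1]-prof[k])
# handle: redness in top view
t=im["top"]; red=t[:,:,2]-t[:,:,0]
Rr=[];L=[]
for v in range(192,203):
    c=cross(red[v,365:395],red[v,377:380].mean()/2)
    print(v,(c+365).round(2))
    L.append((c[0]+365,v)); Rr.append((c[-1]+365,v))
for nm,P,z in(("right top",Rr,.131),("left bottom",L,.071),("left top",L,.131)):
    p=plane("top",P,z); f=np.polyfit(p[:,0],p[:,1],1); print(nm,"yaw of long axis from world x deg",np.degrees(np.arctan(f[0])),"y at mid",p[:,1].mean())
for u in (376,378,380,381):
    c=cross(red[182:212,u],red[196:199,u].mean()/2)+182; p=plane("top",[(u,x) for x in c],.131); print(u,c.round(2),p[:,:2].round(4).tolist())
# strip
bl=t[:,:,0]-t[:,:,2]
P=[]
for u in range(203,274):
    v=np.arange(175,220); w=np.clip(bl[175:220,u]-25,0,None); P.append((u,(v*w).sum()/w.sum()))
for z in(.055,.0615,.068):
    p=plane("top",P,z); f=np.polyfit(p[:,1],p[:,0],1); res=p[:,0]-np.polyval(f,p[:,1])
    print("strip z",z,"yaw(deg)",-np.degrees(np.arctan(f[0])),"x at y=0",f[1],res.std())
    f2=np.polyfit(*np.array(P).T,1)
    us=np.arange(190,290,.25); s=cv2.remap(bl.astype(np.float32),us.astype(np.float32)[None],np.polyval(f2,us).astype(np.float32)[None],cv2.INTER_LINEAR)[0]
    c=us[0]+.25*cross(s,s.max()/2); q=plane("top",np.c_[c,np.polyval(f2,c)],z); print(c,q.round(4).tolist(),np.linalg.norm(q[0]-q[-1]))
E
python3 m.py
```

```text
192 [373.57 383.16]
193 [373.3  383.21]
194 [373.18 383.15]
195 [373.16 383.14]
196 [373.21 383.27]
197 [373.34 383.27]
198 [373.4  383.32]
199 [373.41 383.32]
200 [373.41 383.33]
201 [373.43 383.3 ]
202 [373.4  383.13]
right top yaw of long axis from world x deg -0.13898385392472185 y at mid -0.33921377114038836
left bottom yaw of long axis from world x deg -0.022171262243912797 y at mid -0.3200681367784317
left top yaw of long axis from world x deg -0.022171262243991324 y at mid -0.3125378506788011
376 [189.15 204.66] [[0.5298, -0.3199], [0.4874, -0.3195]]
378 [188.99 204.45] [[0.5303, -0.3253], [0.488, -0.3249]]
380 [188.83 204.29] [[0.5307, -0.3307], [0.4885, -0.3303]]
381 [188.85 203.94] [[0.5307, -0.3335], [0.4895, -0.333]]
strip z 0.055 yaw(deg) -14.67226878402191 x at y=0 0.4987419870259513 0.00015751498262193858
[198.31275273 276.58704069] [[0.5474, 0.1858, 0.055], [0.4873, -0.0437, 0.055]] 0.23727042382607216
strip z 0.0615 yaw(deg) -14.672268784021927 x at y=0 0.49810660432358905 0.00015668275051866688
[198.31275273 276.58704069] [[0.5463, 0.184, 0.0615], [0.4865, -0.0444, 0.0615]] 0.23601680299217065
strip z 0.068 yaw(deg) -14.672268784022007 x at y=0 0.4974712216212267 0.0001558505184153934
[198.31275273 276.58704069] [[0.5451, 0.1821, 0.068], [0.4857, -0.045, 0.068]] 0.2347631821582689
```

Run:
```python
from h import *
for y in(-.326,-.333):
  for yaw in(0,6):
    c,s=np.cos(np.radians(yaw)),np.sin(np.radians(yaw))
    for z in(.131,.071):
        P=np.array([[.509+c*a-s*b,y+s*a+c*b,z] for a,b in((.022,.013),(.022,-.013),(-.022,-.013),(-.022,.013))])
        print(y,yaw,z,"scene crop",((proj("scene",P)-[220,125])*5).round().tolist(),"top crop",((proj("top",P)-[325,170])*7).round().tolist())
# strip from scene
im=cv2.imread("pics/scene0.png").astype(float); b=im[:,:,0]-im[:,:,2]
Q=[]
for u in range(365,422):
    v=np.arange(200,310); w=np.clip(b[200:310,u]-25,0,None); Q.append((u,(v*w).sum()/w.sum()))
f=np.polyfit(*np.array(Q).T,1)
for z in(.05,.0615,.073):
    p=plane("top",[(203,185.2),(237.4,196.2),(272,207)],z); 
    t=plane("top",np.c_[[203,238,273],[0,0,0]],z)
    q=proj("scene",p); print(z,q.round(1).tolist(),(q[:,1]-np.polyval(f,q[:,0])).round(2))
```

```text
-0.326 0 0.131 scene crop [[233.0, 167.0], [199.0, 146.0], [260.0, 106.0], [294.0, 126.0]] top crop [[339.0, 131.0], [406.0, 131.0], [408.0, 244.0], [340.0, 243.0]]
-0.326 0 0.071 scene crop [[244.0, 253.0], [211.0, 232.0], [269.0, 192.0], [303.0, 212.0]] top crop [[321.0, 155.0], [385.0, 156.0], [386.0, 263.0], [322.0, 263.0]]
-0.326 6 0.131 scene crop [[238.0, 167.0], [200.0, 149.0], [255.0, 106.0], [292.0, 123.0]] top crop [[333.0, 134.0], [400.0, 128.0], [414.0, 240.0], [346.0, 247.0]]
-0.326 6 0.071 scene crop [[249.0, 253.0], [212.0, 235.0], [265.0, 191.0], [301.0, 209.0]] top crop [[315.0, 159.0], [379.0, 153.0], [391.0, 260.0], [328.0, 266.0]]
-0.333 0 0.131 scene crop [[224.0, 161.0], [190.0, 140.0], [251.0, 101.0], [285.0, 121.0]] top crop [[357.0, 131.0], [424.0, 132.0], [426.0, 244.0], [358.0, 244.0]]
-0.333 0 0.071 scene crop [[235.0, 247.0], [202.0, 226.0], [261.0, 186.0], [294.0, 207.0]] top crop [[338.0, 155.0], [402.0, 156.0], [403.0, 263.0], [339.0, 263.0]]
-0.333 6 0.131 scene crop [[229.0, 161.0], [191.0, 143.0], [246.0, 100.0], [283.0, 118.0]] top crop [[351.0, 135.0], [418.0, 128.0], [432.0, 241.0], [365.0, 247.0]]
-0.333 6 0.071 scene crop [[240.0, 248.0], [204.0, 229.0], [256.0, 186.0], [292.0, 204.0]] top crop [[332.0, 159.0], [396.0, 153.0], [409.0, 260.0], [345.0, 266.0]]
0.05 [[418.6, 286.0], [388.4, 252.7], [361.8, 223.6]] [9.78 6.46 3.93]
0.0615 [[418.6, 281.6], [388.5, 248.6], [362.0, 219.9]] [5.3  2.29 0.01]
0.073 [[418.6, 277.1], [388.7, 244.5], [362.2, 216.1]] [ 0.77 -1.94 -3.96]
```

```bash
cat > s.py <<'E'
from h import *
def fit(n,us,v0,v1):
    b=np.mean([camera(n).astype(float) for _ in range(3)],0); b=b[:,:,2]-b[:,:,0]; Q=[]
    for u in us:
        v=np.arange(v0,v1); w=np.clip(b[v0:v1,u]-25,0,None); Q.append((u,(v*w).sum()/w.sum()))
    return np.polyfit(*np.array(Q).T,1)
ft=fit("top",range(203,274),175,220); fs=fit("scene",range(365,422),200,310)
us=np.array([203,220,237,255,272])
R_=[]
zz=(.045,.055,.065,.075)
for z in zz:
    p=plane("top",np.c_[us,np.polyval(ft,us)],z); q=proj("scene",p); R_.append(q[:,1]-np.polyval(fs,q[:,0]))
R_=np.array(R_)
for k in range(5):
    z=np.interp(0,R_[:,k][::-1],zz[::-1]) if R_[0,k]>R_[-1,k] else np.interp(0,R_[:,k],zz)
    print(us[k],"z",round(z,4),plane("top",[(us[k],np.polyval(ft,us[k]))],z).round(4))
E
python3 s.py
```

```text
203 z 0.0674 [[0.5416 0.1685 0.0674]]
220 z 0.067 [[0.5287 0.1189 0.067 ]]
237 z 0.0667 [[0.5158 0.0695 0.0667]]
255 z 0.0663 [[0.5022 0.0174 0.0663]]
272 z 0.066 [[ 0.4894 -0.0316  0.066 ]]
```

move_arm:
  moves:
    - [[1,-0.43,0],[0,0,0],1]
    - [[1,-0.43,0],[0,0,0],1]
    - [[1,-0.43,0],[0,0,0],1]
    - [[1,-0.43,0],[0,0,0],1]
    - [[1,-0.43,0],[0,0,0],1]

```text
clock: 1.32
position: [0.2734, -0.5167, 0.2314]
ee_rot: [0.991, 0.134, 0.0, 0.0]
ft_force: [-0.5, -0.0, 0.1]
grip_width: 0.999
```

move_arm:
  moves:
    - [[1,-0.43,0],[0,0,0],1]
    - [[1,-0.43,0],[0,0,0],1]
    - [[1,-0.43,0],[0,0,0],1]
    - [[1,-0.43,0],[0,0,0],1]
    - [[1,-0.43,0],[0,0,0],1]

```text
clock: 1.95
position: [0.3795, -0.4316, 0.2315]
ee_rot: [0.991, 0.134, 0.0, 0.0]
ft_force: [0.3, 0.0, -0.3]
grip_width: 1.006
```

move_arm:
  moves:
    - [[1,-0.43,0],[0,0,0],1]
    - [[1,-0.43,0],[0,0,0],1]
    - [[1,-0.43,0],[0,0,6],1]
    - [[1,-0.43,0],[0,0,5],1]
    - [[0,0,0],[0,0,0],1]

```text
clock: 2.58
position: [0.4673, -0.3644, 0.2313]
ee_rot: [0.999, 0.041, 0.0, -0.0]
ft_force: [-0.9, -0.7, 1.0]
grip_width: 1.004
```

```bash
cat > d.py <<'E'
import sys
from h import *
o=get_obs(); r=R.from_quat(o['ee_rot']); t=np.array([float(a) for a in sys.argv[1:4]])
psi=np.degrees(np.arctan2(*r.as_matrix()[[1,0],0])); print("t",o['clock'],"pos",o['position'].round(4),"psi",psi.round(2),"tilt z",r.as_matrix()[:,2].round(4),"F",o['ft_force'].round(2),"w",round(o['grip_width'],3))
print("tool units to target",(r.inv().apply(t-o['position'])/.025).round(2), "turn z",(psi-float(sys.argv[4])).round(2))
E
python3 d.py .508 -.327 .19 4
```

```text
t 2.575 pos [ 0.4673 -0.3644  0.2313] psi 4.64 tilt z [ 7.e-04  7.e-04 -1.e+00] F [-0.85 -0.68  0.97] w 1.004
tool units to target [ 1.74 -1.36  1.65] turn z 0.64
```

move_arm:
  moves:
    - [[0.87,-0.68,0.8],[0,0,0],1]
    - [[0.87,-0.68,0.8],[0,0,0],1]
    - [[0,0,0],[0,0,0],1]

```text
clock: 2.95
position: [0.5064, -0.3273, 0.1896]
ee_rot: [0.999, 0.041, -0.001, -0.001]
ft_force: [-0.8, 0.0, -0.1]
grip_width: 1.0
```

```bash
python3 d.py .508 -.327 .082 4
python3 - <<'E'
from h import *
a=camera("scene")[80:220,190:340,::-1]; b=camera("top")[150:260,310:440,::-1]
a=cv2.resize(a,(600,560),interpolation=cv2.INTER_CUBIC)
cv2.imwrite("pics/g1.png",cv2.convertScaleAbs(a,alpha=1.4))
E
```

```text
t 2.95 pos [ 0.5064 -0.3273  0.1896] psi 4.67 tilt z [-0.002   0.0021 -1.    ] F [-0.81  0.01 -0.13] w 1.0
tool units to target [0.07 0.   4.3 ] turn z 0.67
```

View pics/g1.png

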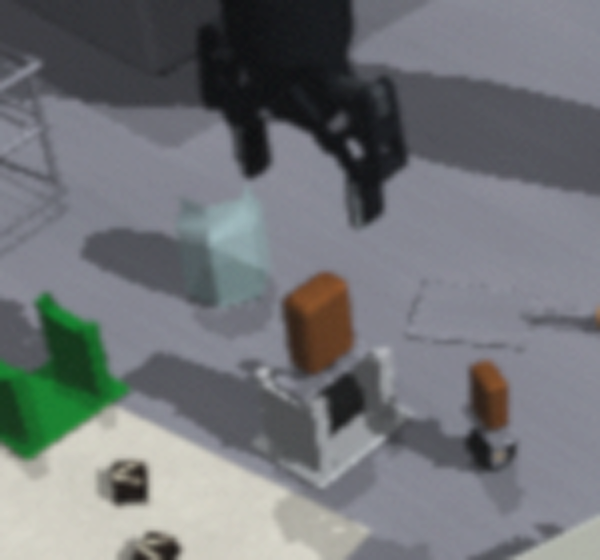

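The fingers at (255,165) and (365,215) straddle the handle at (320,320), with the jaws lined up across its narrow side. Descend and grip.

move_arm:
  moves:
    - [[0.07,0,1],[0,0,0],1]
    - [[0,0,1],[0,0,0],1]
    - [[0,0,1],[0,0,0],1]
    - [[0,0,0.7],[0,0,0],1]
    - [[0,0,0.6],[0,0,0],1]

```text
clock: 3.68
position: [0.5077, -0.3299, 0.0836]
ee_rot: [0.999, 0.038, 0.0, 0.0]
ft_force: [-1.2, -0.4, -0.4]
grip_width: 1.0
```

move_arm:
  moves:
    - [[0,0,0],[0,0,0],0.4]
    - [[0,0,0],[0,0,0],0.3]
    - [[0,0,0],[0,0,0],0.2]
    - [[0,0,0],[0,0,0],0.1]
    - [[0,0,0],[0,0,0],0]
  squeeze: 90

```text
clock: 4.3
position: [0.5086, -0.3292, 0.0849]
ee_rot: [0.999, 0.039, 0.001, 0.0]
ft_force: [-2.6, 0.1, 5.0]
grip_width: 0.289
```

```bash
python3 d.py .508 -.327 .15 4; python3 -c "
from h import *
print(get_obs()['torque'])"
```

```text
t 4.3 pos [ 0.5086 -0.3292  0.0849] psi 4.46 tilt z [ 1.4e-03 -8.0e-04 -1.0e+00] F [-2.62  0.12  4.95] w 0.289
tool units to target [-0.01 -0.09 -2.6 ] turn z 0.46
[ 0.27143987  0.24197758 -0.03329761]
```

move_arm:
  moves:
    - [[0,0,-0.5],[0,0,0],0]
    - [[0,0,-0.9],[0,0,0],0]
    - [[0,0,-1],[0,0,0],0]
    - [[0,0,-1],[0,0,0],0]
    - [[0,0,-0.8],[0,0,0],0]

```text
clock: 4.92
position: [0.5078, -0.3289, 0.1901]
ee_rot: [0.999, 0.039, -0.0, 0.0]
ft_force: [-0.2, -0.0, -4.6]
grip_width: 0.293
```

```bash
python3 d.py .4866 -.0424 .19 -14.67
python3 - <<'E'
from h import *
print(get_obs()['torque'])
a=camera("scene")[80:220,190:340,::-1]
a=cv2.resize(a,(600,560),interpolation=cv2.INTER_CUBIC)
cv2.imwrite("pics/g2.png",cv2.convertScaleAbs(a,alpha=1.4))
E
```

```text
t 4.925 pos [ 0.5078 -0.3289  0.1901] psi 4.46 tilt z [-0.e+00 -2.e-04 -1.e+00] F [-0.17 -0.02 -4.64] w 0.293
tool units to target [  0.05 -11.49   0.  ] turn z 19.13
[-0.01701512  0.0316743  -0.00064584]
```

View pics/g2.png

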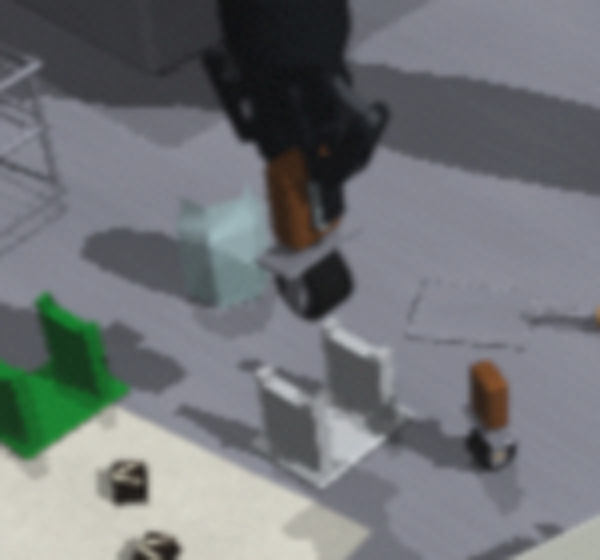

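The roller hangs straight in the grip and the white rest is empty. Turning and carrying it to the tucked end.

move_arm:
  moves:
    - [[0,0,0],[0,0,9.6],0]
    - [[0,0,0],[0,0,9.5],0]
    - [[-0.34,-1,0],[0,0,0],0]
    - [[-0.34,-1,0],[0,0,0],0]
    - [[-0.34,-1,0],[0,0,0],0]

```text
clock: 5.6
position: [0.5017, -0.2489, 0.1883]
ee_rot: [0.992, -0.127, -0.0, -0.0]
ft_force: [1.0, 0.1, -4.1]
grip_width: 0.297
```

move_arm:
  moves:
    - [[-0.34,-1,0],[0,0,0],0]
    - [[-0.34,-1,0],[0,0,0],0]
    - [[-0.34,-1,0],[0,0,0],0]
    - [[-0.34,-1,0],[0,0,0],0]
    - [[-0.34,-1,0],[0,0,0],0]

```text
clock: 6.22
position: [0.4922, -0.1173, 0.1885]
ee_rot: [0.992, -0.127, -0.0, 0.0]
ft_force: [0.4, -0.0, -4.6]
grip_width: 0.293
```

move_arm:
  moves:
    - [[-0.34,-1,0],[0,0,0],0]
    - [[-0.34,-1,0],[0,0,0],0]
    - [[0,0,0],[0,0,0],0]

```text
clock: 6.6
position: [0.4885, -0.0632, 0.1887]
ee_rot: [0.992, -0.126, -0.0, -0.0]
ft_force: [0.8, -0.3, -4.8]
grip_width: 0.293
```

```bash
python3 d.py .4866 -.0424 .15 -14.67
```

```text
t 6.6 pos [ 0.4885 -0.0632  0.1887] psi -14.43 tilt z [-4.e-04  4.e-04 -1.e+00] F [ 0.82 -0.34 -4.76] w 0.293
tool units to target [-0.28 -0.79  1.55] turn z 0.24
```

move_arm:
  moves:
    - [[-0.28,-0.79,0.6],[0,0,0.24],0]
    - [[0,0,0.55],[0,0,0],0]
    - [[0,0,0],[0,0,0],0]

```text
clock: 6.98
position: [0.4862, -0.0456, 0.1589]
ee_rot: [0.992, -0.13, -0.001, 0.0]
ft_force: [0.1, -0.3, -4.2]
grip_width: 0.295
```

```bash
python3 d.py .4866 -.0424 .14 -14.67
python3 - <<'E'
from h import *
a=camera("scene")[130:310,300:470,::-1]; a=cv2.resize(a,None,fx=3.2,fy=3.2,interpolation=cv2.INTER_CUBIC)
cv2.imwrite("pics/g3.png",cv2.convertScaleAbs(a,alpha=1.5))
# wheel predicted bottom & strip line
p=np.array([[.4866,-.0424,.0655]]); print(((proj("scene",p)-[300,130])*3.2))
E
```

```text
t 6.975 pos [ 0.4862 -0.0456  0.1589] psi -14.91 tilt z [-2.4e-03 -2.0e-04 -1.0e+00] F [ 0.13 -0.28 -4.15] w 0.295
tool units to target [-0.02 -0.13  0.75] turn z -0.24
[[187.15636173 276.96388285]]
```

View pics/g3.png

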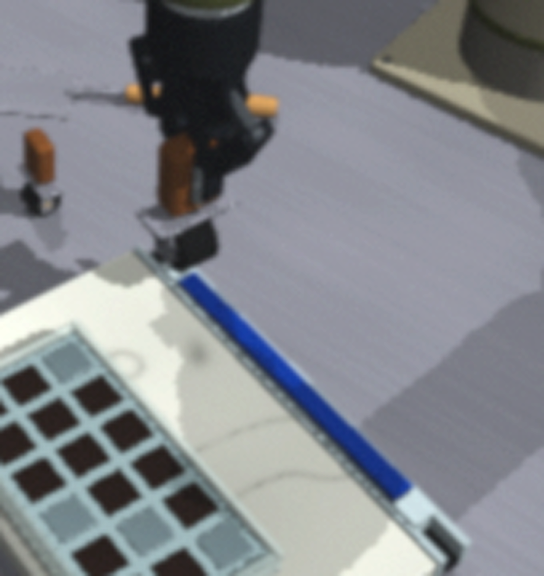

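Run:
```python
from h import *
o=get_obs(); r=R.from_quat(o['ee_rot']); p=o['position']
f=lambda v,n,o_,s:((proj(n,p+r.apply(np.array(v,float)))-o_)*s).round(1).tolist()
for nm,v in(("plate+x,+y",(.035,-.015,.021)),("plate+x,-y",(.035,.015,.021)),("plate-x,+y",(-.035,-.015,.021)),("plate-x,-y",(-.035,.015,.021)),("handle top edges +x+y",(.022,-.013,-.045)),("handle bot +x+y",(.022,-.013,.015)),("wheel bottom",(0,0,.075)),("wheel +x low",(.015,0,.075)),("wheel -x low",(-.015,0,.075)),("finger +x edge low",(.011,-.013,0)),("finger -x",(-.011,-.013,0))): print(nm,f(v,"scene",[325,170],10))
a=camera("scene")[170:225,325:390,::-1]; a=cv2.resize(a,None,fx=10,fy=10,interpolation=cv2.INTER_CUBIC)
cv2.imwrite("pics/g4.png",cv2.convertScaleAbs(a,alpha=1.8))
```

```text
plate+x,+y [[254.7, 345.0]]
plate+x,-y [[178.5, 268.4]]
plate-x,+y [[496.4, 224.9]]
plate-x,-y [[418.0, 152.2]]
handle top edges +x+y [[307.7, 106.3]]
handle bot +x+y [[296.4, 298.7]]
wheel bottom [[327.4, 405.3]]
wheel +x low [[277.4, 430.7]]
wheel -x low [[376.9, 380.2]]
finger +x edge low [[338.1, 233.1]]
finger -x [[415.1, 195.4]]
```

View pics/g4.png

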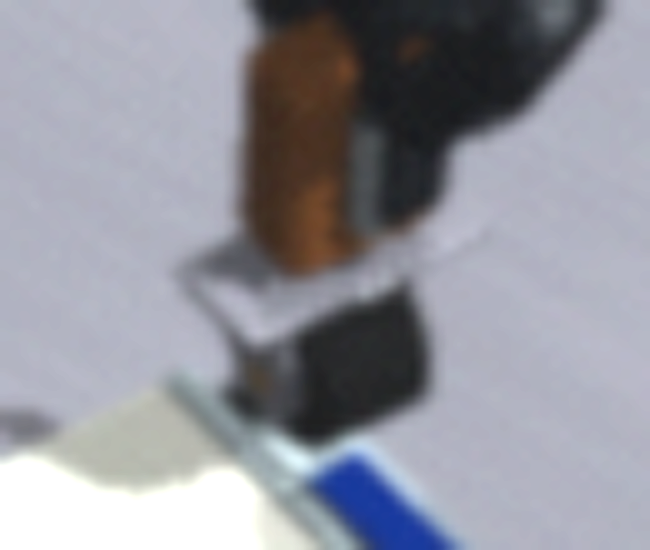

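The measured plate corners (178,270), (255,340) and (490,228) match the prediction from the hand pose within about 1 mm. The wheel is over the end of the strip line. Now feel downwards.

move_arm:
  moves:
    - [[0,-0.1,0.35],[0,0,0],0]
    - [[0,0,0.1],[0,0,0],0]
    - [[0,0,0],[0,0,0],0]

```text
clock: 7.45
position: [0.4876, -0.0423, 0.1486]
ee_rot: [0.992, -0.129, -0.0, 0.0]
ft_force: [-1.0, -0.3, -4.2]
grip_width: 0.292
```

move_arm:
  moves:
    - [[0,0,0.06],[0,0,0],0]
    - [[0,0,0],[0,0,0],0]

```text
clock: 7.7
position: [0.4878, -0.0423, 0.1473]
ee_rot: [0.992, -0.13, 0.0, 0.0]
ft_force: [-0.2, -0.6, -4.4]
grip_width: 0.293
```

move_arm:
  moves:
    - [[0,0,0.06],[0,0,0],0]
    - [[0,0,0],[0,0,0],0]

```text
clock: 7.95
position: [0.4877, -0.0423, 0.1457]
ee_rot: [0.992, -0.13, -0.0, 0.0]
ft_force: [0.4, -0.9, -4.3]
grip_width: 0.298
```

move_arm:
  moves:
    - [[-0.04,0,0.08],[0,0,0],0]
    - [[0,0,0],[0,0,0],0]

```text
clock: 8.2
position: [0.4866, -0.042, 0.1436]
ee_rot: [0.992, -0.129, -0.0, 0.0]
ft_force: [0.2, -0.5, -4.0]
grip_width: 0.295
```

move_arm:
  moves:
    - [[0,0,0.06],[0,0,0],0]
    - [[0,0,0],[0,0,0],0]

```text
clock: 8.45
position: [0.4868, -0.0421, 0.1422]
ee_rot: [0.992, -0.13, -0.0, 0.0]
ft_force: [-0.6, 0.8, -4.3]
grip_width: 0.296
```

move_arm:
  moves:
    - [[0,0,0.05],[0,0,0],0]
    - [[0,0,0],[0,0,0],0]

```text
clock: 8.7
position: [0.4868, -0.0421, 0.141]
ee_rot: [0.992, -0.129, -0.0, 0.0]
ft_force: [-0.3, -0.0, -3.4]
grip_width: 0.294
```

move_arm:
  moves:
    - [[0,0,0.04],[0,0,0],0]
    - [[0,0,0],[0,0,0],0]

```text
clock: 8.95
position: [0.4868, -0.0421, 0.14]
ee_rot: [0.992, -0.129, -0.0, 0.0]
ft_force: [0.4, -0.2, -4.2]
grip_width: 0.294
```

move_arm:
  moves:
    - [[0,0,0.04],[0,0,0],0]
    - [[0,0,0],[0,0,0],0]

```text
clock: 9.2
position: [0.4868, -0.042, 0.139]
ee_rot: [0.992, -0.129, -0.0, 0.0]
ft_force: [-0.2, 0.5, -4.8]
grip_width: 0.292
```

move_arm:
  moves:
    - [[0,0,0.05],[0,0,0],0]
    - [[0,0,0],[0,0,0],0]

```text
clock: 9.45
position: [0.4867, -0.0421, 0.1377]
ee_rot: [0.992, -0.13, -0.0, 0.0]
ft_force: [0.1, 0.8, -3.4]
grip_width: 0.291
```

move_arm:
  moves:
    - [[0,0,0.04],[0,0,0],0]
    - [[0,0,0],[0,0,0],0]

```text
clock: 9.7
position: [0.4868, -0.042, 0.1367]
ee_rot: [0.992, -0.129, -0.0, 0.0]
ft_force: [0.4, -1.1, -4.8]
grip_width: 0.293
```

move_arm:
  moves:
    - [[0,0,0.04],[0,0,0],0]
    - [[0,0,0],[0,0,0],0]

```text
clock: 9.95
position: [0.4871, -0.042, 0.1363]
ee_rot: [0.992, -0.129, 0.0, 0.0]
ft_force: [-1.3, 0.6, 2.9]
grip_width: 0.292
```

Contact is at TCP z of about 0.1365, so the tucked end is about 61.5 mm up; stiffness is about 12 N/mm. Load up, then roll. Contact force = reading + 4.4 N.

move_arm:
  moves:
    - [[0,0,0.035],[0,0,-0.2],0]
    - [[0,0,0],[0,0,0],0]

```text
clock: 10.2
position: [0.4874, -0.0419, 0.136]
ee_rot: [0.992, -0.128, 0.001, 0.0]
ft_force: [-4.0, 1.1, 8.7]
grip_width: 0.292
```

move_arm:
  moves:
    - [[0,-0.2,0],[0,0,0],0]
    - [[0,-0.2,0],[0,0,0],0]
    - [[0,0,0],[0,0,0],0]

```text
clock: 10.58
position: [0.4902, -0.0318, 0.136]
ee_rot: [0.992, -0.127, 0.001, -0.0]
ft_force: [-3.3, 0.7, 8.0]
grip_width: 0.298
```

move_arm:
  moves:
    - [[-0.03,-0.2,0.035],[0,0,0],0]
    - [[0,-0.2,0],[0,0,0],0]
    - [[0,0,0],[0,0,0],0]

```text
clock: 10.95
position: [0.4928, -0.0219, 0.1359]
ee_rot: [0.992, -0.127, 0.002, -0.0]
ft_force: [-1.5, 1.6, 11.5]
grip_width: 0.296
```

move_arm:
  moves:
    - [[0,-0.2,0.02],[0,0,0],0]
    - [[0,-0.2,0],[0,0,0],0]
    - [[0,-0.2,0],[0,0,0],0]
    - [[0,0,0],[0,0,0],0]

```text
clock: 11.45
position: [0.4969, -0.0076, 0.1357]
ee_rot: [0.992, -0.128, 0.002, -0.0]
ft_force: [-1.1, 0.5, 13.4]
grip_width: 0.291
```

move_arm:
  moves:
    - [[0,-0.2,0.02],[0,0,0],0]
    - [[0,-0.2,0],[0,0,0],0]
    - [[0,0,0],[0,0,0],0]

```text
clock: 11.82
position: [0.4997, 0.0017, 0.1356]
ee_rot: [0.992, -0.128, 0.003, 0.0]
ft_force: [-2.4, -0.8, 17.6]
grip_width: 0.291
```

move_arm:
  moves:
    - [[0,-0.2,0],[0,0,0],0]
    - [[0,-0.2,0],[0,0,0],0]
    - [[0,0,0],[0,0,0],0]

```text
clock: 12.2
position: [0.5024, 0.0118, 0.1356]
ee_rot: [0.992, -0.128, 0.003, -0.0]
ft_force: [-0.5, 0.5, 15.2]
grip_width: 0.295
```

move_arm:
  moves:
    - [[-0.03,-0.2,0.01],[0,0,0],0]
    - [[-0.03,-0.2,0],[0,0,0],0]
    - [[0,0,0],[0,0,0],0]

```text
clock: 12.58
position: [0.5043, 0.021, 0.1356]
ee_rot: [0.992, -0.128, 0.004, 0.0]
ft_force: [2.9, -3.2, 14.4]
grip_width: 0.291
```

move_arm:
  moves:
    - [[0,-0.2,0.01],[0,0,0],0]
    - [[0,-0.2,0],[0,0,0],0]
    - [[0,0,0],[0,0,0],0]

```text
clock: 12.95
position: [0.5072, 0.0313, 0.1355]
ee_rot: [0.992, -0.128, 0.004, -0.0]
ft_force: [3.0, -0.9, 14.0]
grip_width: 0.296
```

move_arm:
  moves:
    - [[0,-0.2,0.01],[0,0,0],0]
    - [[0,-0.2,0.01],[0,0,0],0]
    - [[0,-0.2,0],[0,0,0],0]
    - [[0,0,0],[0,0,0],0]

```text
clock: 13.45
position: [0.5112, 0.045, 0.1355]
ee_rot: [0.992, -0.128, 0.004, 0.0]
ft_force: [2.1, -3.3, 18.0]
grip_width: 0.294
```

```bash
python3 d.py .5099 .0467 .1355 -14.67; python3 -c "
from h import *
print(get_obs()['torque'])"
```

```text
t 13.45 pos [0.5112 0.045  0.1355] psi -14.72 tilt z [ 0.0088 -0.0012 -1.    ] F [ 2.07 -3.28 17.96] w 0.294
tool units to target [-0.07 -0.05 -0.  ] turn z -0.05
[-0.96463241 -0.64608062  0.03890697]
```

move_arm:
  moves:
    - [[-0.02,-0.2,0],[0,0,0],0]
    - [[-0.02,-0.2,0],[0,0,0],0]
    - [[0,-0.2,0],[0,0,0],0]
    - [[0,0,0],[0,0,0],0]

```text
clock: 13.95
position: [0.5146, 0.0595, 0.1354]
ee_rot: [0.992, -0.128, 0.005, -0.0]
ft_force: [5.6, -3.7, 14.5]
grip_width: 0.292
```

move_arm:
  moves:
    - [[0,-0.2,0.01],[0,0,0],0]
    - [[0,-0.2,0.01],[0,0,0],0]
    - [[0,0,0],[0,0,0],0]

```text
clock: 14.32
position: [0.5171, 0.0704, 0.1352]
ee_rot: [0.992, -0.128, 0.005, -0.001]
ft_force: [4.7, -1.7, 16.4]
grip_width: 0.294
```

move_arm:
  moves:
    - [[0,-0.2,0],[0,0,0],0]
    - [[0,-0.2,0.01],[0,0,0],0]
    - [[0,-0.2,0],[0,0,0],0]
    - [[0,0,0],[0,0,0],0]

```text
clock: 14.82
position: [0.521, 0.0839, 0.1352]
ee_rot: [0.992, -0.128, 0.005, -0.0]
ft_force: [3.5, -4.8, 20.0]
grip_width: 0.29
```

move_arm:
  moves:
    - [[0,-0.2,0],[0,0,0],0]
    - [[0,-0.2,0],[0,0,0],0]
    - [[0,0,0],[0,0,0],0]

```text
clock: 15.2
position: [0.5238, 0.0947, 0.1351]
ee_rot: [0.992, -0.128, 0.005, -0.001]
ft_force: [6.3, -1.0, 16.1]
grip_width: 0.291
```

move_arm:
  moves:
    - [[0,-0.2,0],[0,0,0],0]
    - [[0,-0.2,0.01],[0,0,0],0]
    - [[0,-0.2,0],[0,0,0],0]
    - [[0,0,0],[0,0,0],0]

```text
clock: 15.7
position: [0.5275, 0.1093, 0.135]
ee_rot: [0.992, -0.128, 0.005, -0.001]
ft_force: [5.9, -0.7, 17.4]
grip_width: 0.293
```

move_arm:
  moves:
    - [[0,-0.2,0],[0,0,0],0]
    - [[0,-0.2,0],[0,0,0],0]
    - [[0,0,0],[0,0,0],0]

```text
clock: 16.08
position: [0.5299, 0.1174, 0.1349]
ee_rot: [0.992, -0.129, 0.005, -0.0]
ft_force: [4.1, -6.9, 21.3]
grip_width: 0.294
```

move_arm:
  moves:
    - [[0,-0.2,0],[0,0,0],0]
    - [[0,-0.2,0],[0,0,0],0]
    - [[0,0,0],[0,0,0],0]

```text
clock: 16.45
position: [0.5322, 0.1287, 0.1348]
ee_rot: [0.992, -0.128, 0.005, -0.001]
ft_force: [4.9, -0.8, 17.7]
grip_width: 0.289
```

move_arm:
  moves:
    - [[0,-0.15,0],[0,0,0],0]
    - [[0,-0.15,0],[0,0,0],0]
    - [[0,0,0],[0,0,0],0]

```text
clock: 16.82
position: [0.5342, 0.1354, 0.1349]
ee_rot: [0.992, -0.128, 0.005, -0.001]
ft_force: [3.5, -2.0, 18.9]
grip_width: 0.293
```

move_arm:
  moves:
    - [[0,-0.15,0],[0,0,0],0]
    - [[0,-0.15,0],[0,0,0],0]
    - [[0,0,0],[0,0,0],0]

```text
clock: 17.2
position: [0.536, 0.1419, 0.1348]
ee_rot: [0.992, -0.129, 0.005, -0.0]
ft_force: [4.8, -5.0, 19.4]
grip_width: 0.298
```

move_arm:
  moves:
    - [[0,-0.15,0],[0,0,0],0]
    - [[0,-0.15,0],[0,0,0],0]
    - [[0,0,0],[0,0,0],0]

```text
clock: 17.58
position: [0.5382, 0.1503, 0.1348]
ee_rot: [0.992, -0.128, 0.005, -0.001]
ft_force: [5.3, -1.2, 16.1]
grip_width: 0.297
```

move_arm:
  moves:
    - [[0,-0.15,0],[0,0,0],0]
    - [[0,-0.15,0.005],[0,0,0],0]
    - [[0,0,0],[0,0,0],0]

```text
clock: 17.95
position: [0.54, 0.1559, 0.1347]
ee_rot: [0.992, -0.129, 0.005, -0.0]
ft_force: [3.2, -6.4, 20.2]
grip_width: 0.294
```

move_arm:
  moves:
    - [[0,-0.15,0],[0,0,0],0]
    - [[0,-0.15,0],[0,0,0],0]
    - [[0,0,0],[0,0,0],0]

```text
clock: 18.32
position: [0.5416, 0.1645, 0.1346]
ee_rot: [0.992, -0.128, 0.005, -0.001]
ft_force: [3.3, -2.5, 18.3]
grip_width: 0.291
```

move_arm:
  moves:
    - [[0,-0.15,0],[0,0,0],0]
    - [[0,-0.15,0],[0,0,0],0]
    - [[0,0,0],[0,0,0],0]

```text
clock: 18.7
position: [0.5436, 0.1723, 0.1346]
ee_rot: [0.992, -0.128, 0.005, -0.002]
ft_force: [4.8, -0.5, 16.5]
grip_width: 0.293
```

move_arm:
  moves:
    - [[0,-0.15,0],[0,0,0],0]
    - [[0,-0.15,0.005],[0,0,0],0]
    - [[0,-0.15,0],[0,0,0],0]
    - [[0,0,0],[0,0,0],0]

```text
clock: 19.2
position: [0.5466, 0.1831, 0.1345]
ee_rot: [0.992, -0.128, 0.005, -0.002]
ft_force: [5.6, -1.4, 16.3]
grip_width: 0.292
```

move_arm:
  moves:
    - [[0,-0.15,0],[0,0,0],0]
    - [[0,-0.15,0],[0,0,0],0]
    - [[0,0,0],[0,0,0],0]

```text
clock: 19.58
position: [0.5486, 0.1904, 0.1346]
ee_rot: [0.992, -0.128, 0.005, -0.002]
ft_force: [6.6, -0.7, 15.4]
grip_width: 0.294
```

On the end piece the height is the same (0.1346) as over the last lengths, which matches a seated strip. Lift and look.

move_arm:
  moves:
    - [[0,0,-0.5],[0,0,0],0]
    - [[0,0,-0.8],[0,0,0],0]
    - [[0,0,-0.8],[0,0,0],0]
    - [[0,0,-0.4],[0,0,0],0]
    - [[0,1,0],[0,0,0],0]

```text
clock: 20.2
position: [0.5376, 0.1675, 0.1942]
ee_rot: [0.992, -0.126, 0.0, -0.001]
ft_force: [0.7, -0.5, -5.1]
grip_width: 0.294
```

```bash
python3 d.py .5086 -.3292 .195 4.46
python3 - <<'E'
from h import *
a=camera("scene")[195:315,330:460,::-1]; a=cv2.resize(a,None,fx=4.5,fy=4.5,interpolation=cv2.INTER_CUBIC)
cv2.imwrite("pics/s1.png",cv2.convertScaleAbs(a,alpha=1.5))
E
```

```text
t 20.2 pos [0.5376 0.1675 0.1942] psi -14.49 tilt z [ 8.0e-04  1.6e-03 -1.0e+00] F [ 0.67 -0.52 -5.12] w 0.294
tool units to target [ 3.85 19.53 -0.06] turn z -18.95
```

View pics/s1.png

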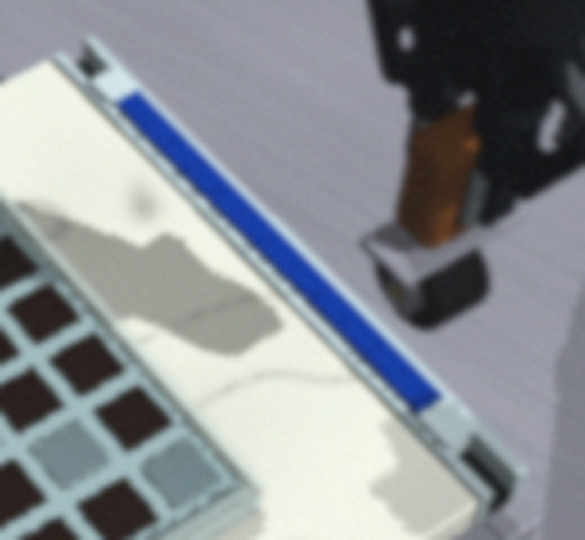

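The strip lies flat from (130,100) to (430,400), flush with the end pieces. Carrying the roller back.

move_arm:
  moves:
    - [[0.19,0.97,0],[0,0,0],0]
    - [[0.19,0.97,0],[0,0,0],0]
    - [[0.19,0.97,0],[0,0,0],0]
    - [[0.19,0.97,0],[0,0,0],0]
    - [[0.19,0.97,0],[0,0,0],0]

```text
clock: 20.88
position: [0.5296, 0.0414, 0.1932]
ee_rot: [0.992, -0.128, -0.0, 0.0]
ft_force: [-0.7, -0.2, -3.7]
grip_width: 0.293
```

move_arm:
  moves:
    - [[0.19,0.97,0],[0,0,0],0]
    - [[0.19,0.97,0],[0,0,0],0]
    - [[0.19,0.97,0],[0,0,0],0]
    - [[0.19,0.97,0],[0,0,0],0]
    - [[0.19,0.97,0],[0,0,0],0]

```text
clock: 21.5
position: [0.5219, -0.0818, 0.1932]
ee_rot: [0.992, -0.128, -0.0, 0.0]
ft_force: [-0.1, -0.5, -4.3]
grip_width: 0.298
```

move_arm:
  moves:
    - [[0.19,0.97,0],[0,0,0],0]
    - [[0.19,0.97,0],[0,0,0],0]
    - [[0.19,0.97,0],[0,0,0],0]
    - [[0.19,0.97,0],[0,0,0],0]
    - [[0.19,0.97,0],[0,0,0],0]

```text
clock: 22.12
position: [0.5141, -0.205, 0.1931]
ee_rot: [0.992, -0.128, -0.0, -0.0]
ft_force: [0.1, 0.0, -4.5]
grip_width: 0.292
```

move_arm:
  moves:
    - [[0.19,0.97,0],[0,0,0],0]
    - [[0.19,0.97,0],[0,0,0],0]
    - [[0.19,0.97,0],[0,0,-9.5],0]
    - [[0,0,0],[0,0,-9.5],0]
    - [[0,0,0],[0,0,0],0]

```text
clock: 22.75
position: [0.5096, -0.2782, 0.193]
ee_rot: [0.999, 0.037, -0.0, -0.0]
ft_force: [0.3, -0.2, -3.7]
grip_width: 0.29
```

```bash
python3 d.py .5086 -.3292 .195 4.46
```

```text
t 22.75 pos [ 0.5096 -0.2782  0.193 ] psi 4.25 tilt z [-8.e-04  8.e-04 -1.e+00] F [ 0.28 -0.16 -3.71] w 0.29
tool units to target [-0.19  2.03 -0.08] turn z -0.21
```

move_arm:
  moves:
    - [[-0.1,1,0],[0,0,-0.2],0]
    - [[-0.09,1,0],[0,0,0],0]
    - [[0,0,0],[0,0,0],0]
    - [[0,0,0],[0,0,0],0]

```text
clock: 23.25
position: [0.5091, -0.3284, 0.1931]
ee_rot: [0.999, 0.039, -0.0, -0.0]
ft_force: [-0.2, 0.7, -4.4]
grip_width: 0.295
```

```bash
python3 d.py .5086 -.3292 .11 4.46
python3 - <<'E'
from h import *
a=camera("scene")[80:220,190:340,::-1]
a=cv2.resize(a,(600,560),interpolation=cv2.INTER_CUBIC)
cv2.imwrite("pics/p1.png",cv2.convertScaleAbs(a,alpha=1.4))
E
```

```text
t 23.25 pos [ 0.5091 -0.3284  0.1931] psi 4.44 tilt z [-2.e-04  7.e-04 -1.e+00] F [-0.24  0.65 -4.43] w 0.295
tool units to target [-0.02  0.03  3.32] turn z -0.02
```

View pics/p1.png

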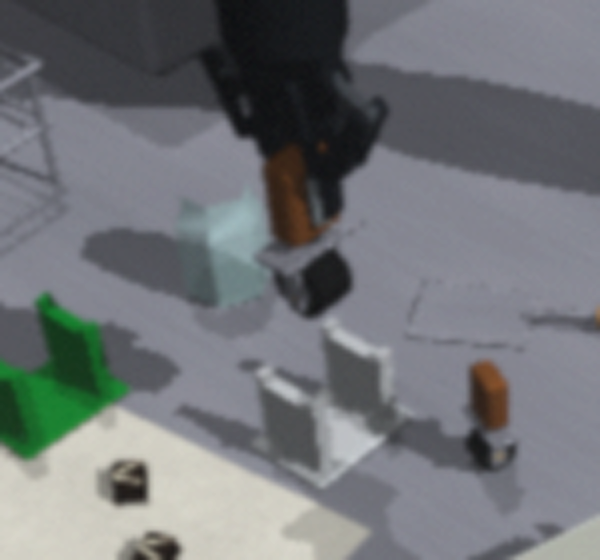

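The roller sits in the hand just as when lifted, over the empty white rest. Lowering.

move_arm:
  moves:
    - [[-0.02,0.03,1],[0,0,0],0]
    - [[0,0,1],[0,0,0],0]
    - [[0,0,1],[0,0,0],0]
    - [[0,0,0.8],[0,0,0],0]
    - [[0,0,0],[0,0,0],0]

```text
clock: 23.92
position: [0.5079, -0.3286, 0.0969]
ee_rot: [0.999, 0.04, -0.001, -0.001]
ft_force: [-0.4, -0.5, -4.4]
grip_width: 0.298
```

move_arm:
  moves:
    - [[0,0,0.2],[0,0,0],0]
    - [[0,0,0.15],[0,0,0],0]
    - [[0,0,0],[0,0,0],0]

```text
clock: 24.3
position: [0.5087, -0.3294, 0.0897]
ee_rot: [0.999, 0.039, 0.0, 0.0]
ft_force: [-0.0, -0.2, -2.7]
grip_width: 0.292
```

move_arm:
  moves:
    - [[0,0,0.1],[0,0,0],0]
    - [[0,0,0.05],[0,0,0],0]
    - [[0,0,0],[0,0,0],0]

```text
clock: 24.68
position: [0.5086, -0.3294, 0.0858]
ee_rot: [0.999, 0.039, -0.0, 0.0]
ft_force: [-0.4, -0.0, -4.9]
grip_width: 0.29
```

move_arm:
  moves:
    - [[0,0,0.03],[0,0,0],0]
    - [[0,0,0],[0,0,0],0]

```text
clock: 24.92
position: [0.5086, -0.3294, 0.0851]
ee_rot: [0.999, 0.039, 0.0, 0.0]
ft_force: [-0.2, 0.0, -4.1]
grip_width: 0.293
```

move_arm:
  moves:
    - [[0,0,0.04],[0,0,0],0]
    - [[0,0,0],[0,0,0],0]

```text
clock: 25.18
position: [0.5086, -0.3294, 0.0849]
ee_rot: [0.999, 0.039, 0.0, 0.0]
ft_force: [-5.6, 1.9, 6.5]
grip_width: 0.294
```

move_arm:
  moves:
    - [[0,0,0.03],[0,0,0],0]
    - [[0,0,0],[0,0,0],0]

```text
clock: 25.42
position: [0.5086, -0.3294, 0.0849]
ee_rot: [0.999, 0.039, 0.0, 0.0]
ft_force: [-7.1, 3.8, 12.6]
grip_width: 0.294
```

Seated at the original height. Release and withdraw.

move_arm:
  moves:
    - [[0,0,-0.04],[0,0,0],0]
    - [[0,0,0],[0,0,0],0.45]
    - [[0,0,0],[0,0,0],0.7]
    - [[0,0,0],[0,0,0],1]
    - [[0,0,0],[0,0,0],1]

```text
clock: 26.05
position: [0.5087, -0.3294, 0.0843]
ee_rot: [0.999, 0.039, 0.0, 0.0]
ft_force: [1.0, -0.7, -0.0]
grip_width: 1.0
```

move_arm:
  moves:
    - [[0,0,0],[0,0,0],1]
    - [[0,0,-0.6],[0,0,0],1]
    - [[0,0,-1],[0,0,0],1]
    - [[0,0,-1],[0,0,0],1]
    - [[0,0,-1],[0,0,0],1]

```text
clock: 26.68
position: [0.5088, -0.3294, 0.1764]
ee_rot: [0.999, 0.039, 0.001, 0.0]
ft_force: [0.5, -1.1, -1.0]
grip_width: 1.001
```

move_arm:
  moves:
    - [[0,0,-1],[0,0,0],1]
    - [[-1,0.5,-1],[0,0,0],1]
    - [[-1,0.5,0],[0,0,0],1]
    - [[-1,0.5,0],[0,0,0],1]
    - [[0,0,0],[0,0,0],1]

```text
clock: 27.3
position: [0.435, -0.3745, 0.2257]
ee_rot: [0.999, 0.038, 0.0, 0.001]
ft_force: [0.2, -0.6, -0.1]
grip_width: 1.004
```

```bash
python3 d.py .5086 -.3292 .195 4.46
python3 - <<'E'
from h import *
a=camera("scene")[120:310,180:450,::-1]
a=cv2.resize(a,None,fx=2.9,fy=2.9,interpolation=cv2.INTER_CUBIC)
cv2.imwrite("pics/e1.png",cv2.convertScaleAbs(a,alpha=1.5))
E
python3 s.py
```

```text
t 27.3 pos [ 0.435  -0.3745  0.2257] psi 4.31 tilt z [ 4.0e-04 -1.7e-03 -1.0e+00] F [ 0.2  -0.59 -0.12] w 1.004
tool units to target [ 3.07 -1.59  1.22] turn z -0.15
203 z 0.0634 [[0.5418 0.1696 0.0634]]
220 z 0.0636 [[0.5288 0.1197 0.0636]]
237 z 0.0638 [[0.5159 0.0701 0.0638]]
255 z 0.064 [[0.5023 0.0178 0.064 ]]
272 z 0.0642 [[ 0.4895 -0.0314  0.0642]]
```

View pics/e1.png

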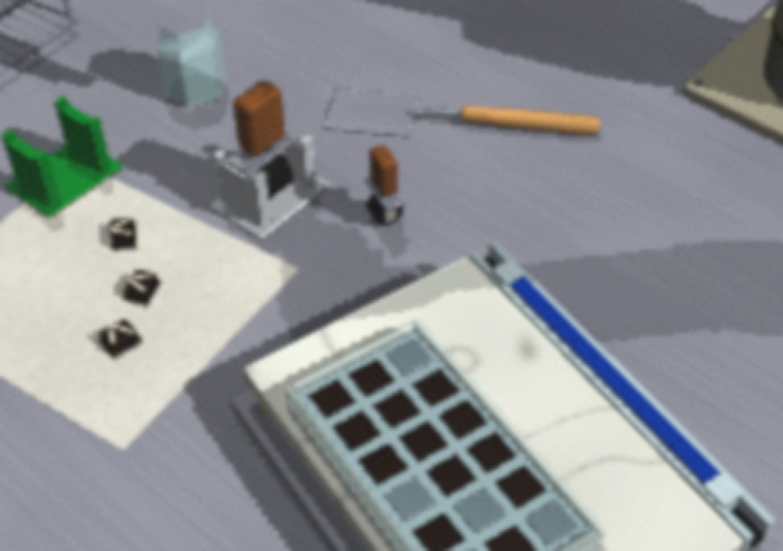

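The roller stands upright in the white rest at (260,160). The strip is flat with its loose end about 4 mm lower, and the bonbons, jar, knife and small roller are where they were. Handing in.

```bash
python3 -c "
from workcell import *
print(hand_in())"
```

```text
the job is handed in; nothing more can be done
None
```

The blue strip is rolled down flat into its slot and the roller is back upright in the white rest. I handed the job in about 27 s into the 72 s allowed.

- **Rolling:** I felt the slab at the tucked end, about 61.5 mm up, and rolled from there to just past the loose end. Contact was 12–16 N over the lengths already home and 18–26 N over the raised ones. That is below the 32 N crush limit, but I only had force readings at the end of each short move, so brief peaks in between were not seen.
- **Strip check:** The height fell smoothly by about 1.5 mm along the strip and was the same on the far end piece. The cameras put the loose end about 4 mm lower than before, with no part standing up. They cannot resolve less than about 1 mm, so the wheel's height is the finer check.
- **Roller:** It seated at the same height it was picked up from. In the last picture it stands upright, and the bonbons, jar, palette knife and small roller look unmoved. The gripper is open and clear of everything.
- **Deviation:** While rolling, the wheel ran up to about 2 mm off the strip's middle line, with sideways force up to about 6 N. The 30 mm wheel still covered the full 16 mm strip.

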